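# Slide the flat drill battery onto its charger

## Task

One of the two drill batteries is flat: its gauge shows a single red light, while the charged one shows four green. Put the flat one on to charge: lay it contacts-down, nose first, on the open end of the charger's deck and slide it in under the yellow rails, feeling for where they are, until it is fully home against the end stop and the spring catch has clicked back up, then let go. Do not force it (it must never be pressed on the charger with more than about 3 kg) and leave the charged battery and the other things where they are.

Things in the scene. Friction and masses are not known exactly. Their poses are not given: they have to be found in the camera images.
- flat_pack_mid (a point): Middle of the flat battery's block (gauge on top: one red light, three dark), loose, 0.34-0.55 kg, lying contacts-down; 40 mm above its underside. x points to the nose (yellow band; goes in first), z up. Block 92 long (x), 60 wide (y: grip across this), from 16 to 64 mm above the underside.
- flat_pack_toe (a point): Nose end of the flat battery's toe plate, on its underside, centre line: 40 mm ahead of and 40 mm below the middle. Toe 80 long, 50 wide, 6 thick; above it a neck 36 wide, 80 long, 10 high, up to the block. A notch 24 wide in the toe's underside lies 20 to 37 mm behind this point.
- full_pack_mid (a point): The same middle point of the charged battery (four green lights), same make and size, loose. Leave it.
- charger: Bench charger, fixed: black case 212 long (x), 124 wide, 36 high, origin under its centre, x = push-in direction, z up; foot tabs reach 78 mm to either side, lamp head x 84 to 106, 78 high. On top a grey adapter plate (deck, rails, end stop, catch), 108 wide, top 48 mm above the bench, screwed on through oversize holes: it sits up to 6 mm off nominal in x, 7 mm in y.
- charger_entry (a point): Point of the charger case, its axes: the battery's middle when it rests on the open deck (reaching 98 mm back from the rail mouth), nose of the toe 14 mm short of the mouth, plate at its nominal place; 40 mm above the deck, 76 mm behind charger_home. At the mouth the side walls flare out by 2 mm on either side (last 5 mm) and the lips rise by 2.5 mm (last 9 mm).
- charger_home (a point): Point of the charger case, its axes: the battery's middle when fully home, toe at the end stop and on the deck, plate at its nominal place (truly up to 6 mm off in x, 7 mm in y). Rails 62 long; walls 53 apart (toe 50), lips 40 apart (neck 36), lips 8 to 13 mm above the deck (toe 6). The plate is on rubber: gives about 1 mm per 20 to 30 N down or lengthwise.
- charger_catch (a joint): Steel spring catch on the adapter plate, 15.5 mm beyond where the battery's middle is when home, on the centre line, 14 wide, standing 4 mm out of the deck, ramp towards the mouth. 0 = up, up to 0.0045 m = pressed down. The toe meets it about 35 mm short of home (push of some 3 to 10 N); it springs up into the toe's notch only within about 2 mm of home.
- drill: Yellow and black cordless drill without battery, lying on its side, about 0.2 m long. Leave it.
- tape_roll: Yellow roll of tape, 96 across, 38 high, lying flat. Leave it.
- offcut: Wooden offcut 110 x 55 x 35. Leave it.
- screwdriver: Red-handled screwdriver. Leave it.
- spanner: Steel spanner. Leave it.
- screw_jar: Small jar with orange cap, 56 across, 70 high. Leave it.
- shim_block: Plywood piece 70 x 70 x 19. Leave it.
There are look-alikes about, which are no part of the job. Leave any purple or turquoise look-alike of the part that bears flat_pack_mid alone.

How it is judged:
By the outcome, as a careful person would: the job done as asked, in the order asked, and still so for the second after the job is handed in, with the robot touching nothing.
It also fails if it takes over 67 s, if anything falls off the work surface, if the arm or the gripper's body presses on something with over 40 N, if the wrist force passes 120 N, or if a joint passes its speed limit or range.

## Robot

A 6-joint arm with a two-finger parallel gripper is mounted at the origin on the work surface. World frame = base frame: x ahead of the robot, y to its left, z up, the work surface at z = 0. Lengths are in m, angles in degrees, forces in N, time in s.
With the tool pointing down it reaches from about 0.25 to 0.725 m from the base axis. Payload 9.7 kg.
Tool frame: the origin (TCP) lies on the centre line of the jaws, within the pads' length; the fingertips stand 17 mm ahead of it and the grasp point (between the pads) lies 2 mm behind it (bot.tip_extent is the distance from the TCP to the fingertips, in m); z points along the fingers, y is the line along which they close (so a half turn about z gives the same grasp; the last joint's range is limited). The gripper opens to 85 mm and grips with 20 to 120 N. Pads are 22 mm wide; open, the fingers measure 114 mm over their backs; the gripper's body (76 mm by 85 mm) begins 54 mm behind the grasp point. The pads swing forward as they close: fully open they stand 13 mm farther back than shut.
Start: joints at [-70.359, 4.979, 10.078, 95.1, 0, 90], TCP at [0.185, -0.518, 0.248] pointing down, gripper open.
Joint ranges: [-179.16, 179.16], [-48.56, 103.87], [-65.8, 70.77], [-126.05, 130.52], [-82.76, 87.17], [-180, 180]. Speed limits (degrees/s): [127.2, 127.2, 147.25, 180, 180, 180].

## Interface

Orientations are given as [roll, pitch, yaw] about the fixed x, y, z axes, in that order (R = Rz(yaw) Ry(pitch) Rx(roll)).
In Python, from workcell import bot gives the robot as it stands.
- The arm moves only by the tool carry_out, never from a script. Its argument "moves" is text: rows parted by semicolons, each of 7 numbers parted by spaces: the shift along the tool's x, y, z in mm, then the turn, a rotation vector about the tool's x, y, z in degrees, then the finger opening in mm, from 0 to 85.4. A call has 1 to 20 rows; each row is the pose to reach, as a shift and turn from the pose commanded when the call began, along the tool's axes at that moment; what a row does not reach only later rows make up. A row lasts 1/10 s, in which the tool goes at most 50 mm and 8.59 degrees, less where a joint would pass 70% of its speed; a pose out of reach is approached as far as the arm can. A call with a gripper value outside its range is refused whole. The fingers move at their own pace and stop on an object; "force" is the grip in N (left out, the last holds). Time passes only in rows, so rows that repeat a pose let the fingers close. It gives the time, the measured TCP pose, the force, the opening and the grip force at its end, in the units of the state.
- bot.get_obs(): the state, without advancing time (a new reading comes with each control period).
- bot.camera(name): name is "scene" or "top" or "wrist"; returns a dict with "img" (384x512x3 uint8, red, green, blue), "mtx" (3x3 intrinsics, pixels), "k1" (the pictures are not rectified: a ray, as slopes to the right and down, at radius r is drawn at 1 + k1 r^2 times it, then the intrinsics apply), "position" and "orientation" of the camera in the world; the wrist camera has in their place "mount" (4x4, takes a point from camera to tool coordinates, whose origin is the TCP and whose axes are the flange's). Camera axes: x right, y up, looking along -z (the intrinsics and any distortion apply to the point x, -y, -z); pixel columns grow to the right and rows downward; lengths in m; the calibration is good to about 2 mm. A picture is of the moment at which its call begins: read the wrist's pose just before it. There is no depth.
- bot.job_done(): hands the job in; it is judged then, once.
The state is a dict: "time": time; "q": joint angles; "qd": joint speeds; "joint_efforts": joint torques, N m; "ee_pos": TCP position; "tcp_rot": TCP orientation; "wrist_force": force on the tool from outside, world axes, zero at the start; "torque": the same for the moment, N m; "opening": finger opening in m; "grasp_force": force on a finger pad.
Only numpy, scipy, OpenCV 4.12 (cv2) and the standard library are available. Lean on these libraries where they do the work, as an engineer would, in place of code of your own. Each camera call takes 0.05 s, during which the arm holds its last target. There are 200 camera calls.

## Working session

There is one attempt and no reset: what is moved stays moved. The work goes in short steps, Python scripts to look and compute and a tool call to move; the robot and the scene stay as the last step left them, time stands still between calls to the robot, and variables do not carry over. Pictures are saved under pics/ and viewed, at most 10 in all, crops included, and the job is handed in when it is done.

Besides the shell and the picture viewer there is one more tool, called after "Call:" as name(argument=value, ...) on one line, values as JSON. carry_out: Moves the arm, as the interface text tells. Its arguments: {"type":"object","properties":{"moves":{"type":"string"},"force":{"type":"number"}},"required":["moves"]}

```bash
ls; mkdir -p pics
cat > h.py <<'E'
import numpy as np, cv2
from workcell import bot
from scipy.spatial.transform import Rotation as R
def toR(o):
    o=np.array(o,float)
    return o if o.shape==(3,3) else (R.from_euler('xyz',o,degrees=True).as_matrix() if o.size==3 else R.from_quat(o).as_matrix())
def cam(n):
    s=bot.get_obs(); c=bot.camera(n)
    if n=='wrist':
        T=np.eye(4);T[:3,:3]=toR(s['tcp_rot']);T[:3,3]=s['ee_pos'];T=T@np.array(c['mount'])
        c['P'],c['Rm']=T[:3,3],T[:3,:3]
    else: c['P'],c['Rm']=np.array(c['position']),toR(c['orientation'])
    return c
def ray(c,u,v):
    k=c['mtx'];d=np.array([(u-k[0][2])/k[0][0],(v-k[1][2])/k[1][1]]);s=d.copy()
    for _ in range(20): s=d/(1+c['k1']*(s@s))
    return c['Rm']@np.array([s[0],-s[1],-1])
def onz(c,u,v,z):
    d=ray(c,u,v);return c['P']+d*(z-c['P'][2])/d[2]
def proj(c,p):
    q=c['Rm'].T@(np.array(p)-c['P']);s=np.array([q[0],-q[1]])/-q[2];s=s*(1+c['k1']*(s@s))
    k=c['mtx'];return k[0][0]*s[0]+k[0][2],k[1][1]*s[1]+k[1][2]
def save(n,img,f=1): cv2.imwrite('pics/'+n+'.png',cv2.resize(img[:,:,::-1],None,fx=f,fy=f,interpolation=cv2.INTER_CUBIC))
E
python3 - <<'E'
from h import *
print(bot.get_obs())
for n in('scene','top','wrist'):
    c=cam(n);print(n,c['P'],c['Rm'].round(3).tolist(),c['k1'],np.array(c['mtx']).round(1).tolist());save(n+'0',c['img'],1.5)
E
```

```text
pics
{'time': 0.0, 'q': array([-7.03613358e+01,  5.01131170e+00,  1.00328020e+01,  9.50995094e+01,
       -1.16606079e-03,  8.99994321e+01]), 'qd': array([-0.02665872,  0.00505961, -0.0640725 , -0.05436028, -0.02948196,
        0.01834464]), 'joint_efforts': array([ 8.29573437e-04, -5.20387745e+01,  4.64798069e+01,  1.62384025e-02,
        3.29591740e-05,  1.49703226e-05]), 'ee_pos': array([ 0.18477034, -0.51780568,  0.24756623]), 'tcp_rot': array([-1.79921981e+02,  1.16528639e-03,  1.96392337e+01]), 'wrist_force': array([-0.27910342, -0.54102064, -0.3922167 ]), 'torque': array([-0.02899736, -0.01192498,  0.02736603]), 'grasp_force': 0.0, 'opening': 0.085617400050991}
scene [0.98529922 0.66355098 0.8361833 ] [[-0.81, -0.401, 0.428], [0.587, -0.529, 0.613], [-0.019, 0.748, 0.664]] -0.001537091601583695 [[358.4, 0.0, 260.9], [0.0, 358.4, 190.7], [0.0, 0.0, 1.0]]
top [ 0.25605846 -0.02108534  1.5899925 ] [[0.006, 0.987, -0.158], [-1.0, 0.009, 0.015], [0.017, 0.158, 0.987]] -0.1665691713511253 [[468.1, 0.0, 250.3], [0.0, 468.1, 186.0], [0.0, 0.0, 1.0]]
wrist [ 0.25581212 -0.49335795  0.37240844] [[0.336, 0.899, 0.28], [-0.942, 0.321, 0.098], [-0.001, -0.297, 0.955]] 0.025273231052937505 [[337.4, 0.0, 260.9], [0.0, 337.4, 196.2], [0.0, 0.0, 1.0]]
```

View pics/top0.png

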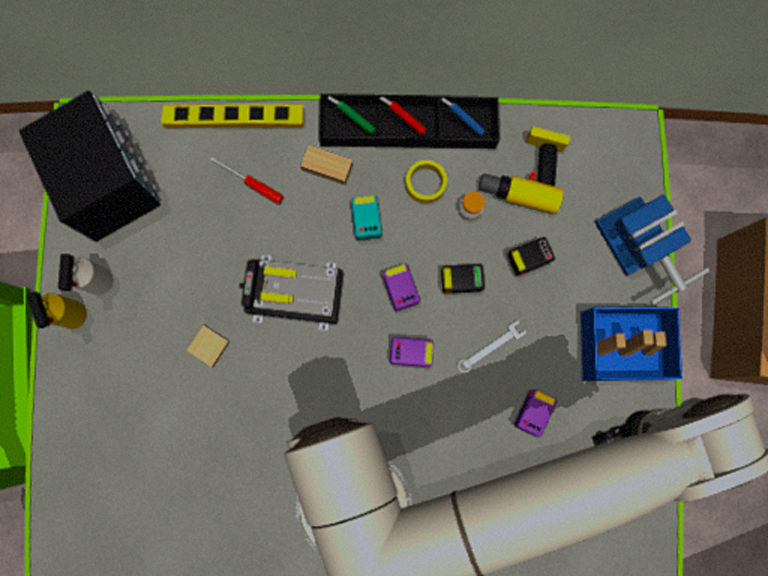

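View pics/scene0.png

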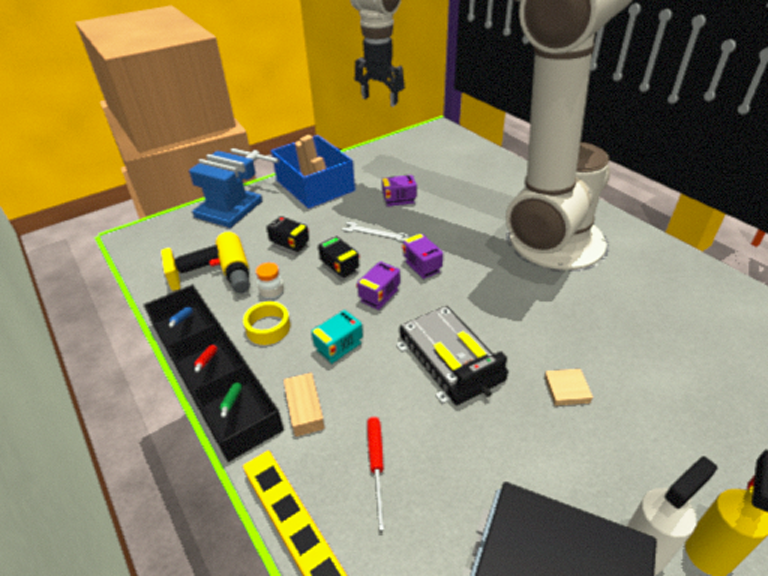

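Top view (1.5× pixels): there are two black packs. (463,278) has a green gauge, so it is the charged one. (531,256) is probably the flat one, with its nose (yellow) at the left. The look-alikes are purple at (401,287), (411,352), (537,413) and turquoise at (367,217). The charger is at (293,290), lamp head at the left, open end at the right. Next I'll crop close on the packs and the charger.

Run:
```python
from h import *
c=cam('top');im=c['img']
a=cv2.resize(im[150:200,285:385],(800,400),interpolation=cv2.INTER_CUBIC)
b=cv2.resize(im[163:223,155:235],(400,300),interpolation=cv2.INTER_CUBIC)
o=np.zeros((600,800,3),np.uint8);a=cv2.resize(a,(600,300));o[:300,:600]=a;o[300:,:400]=b
s=cam('scene')['img'];o[300:,400:]=cv2.resize(s[135:195,170:250],(400,300),interpolation=cv2.INTER_CUBIC)
save('crop',o)
# yellow & black extents of the packs (top)
hsv=cv2.cvtColor(im,cv2.COLOR_RGB2HSV)
for nm,(u0,u1,v0,v1) in dict(flat=(336,374,154,188),full=(290,328,170,200),chg=(165,205,172,208)).items():
    m=cv2.inRange(hsv,(22,120,90),(35,255,255));m2=np.zeros_like(m);m2[v0:v1,u0:u1]=m[v0:v1,u0:u1]
    for ct in cv2.findContours(m2,0,2)[0]:
        if cv2.contourArea(ct)>8:
            r=cv2.minAreaRect(ct);print(nm,'yellow',r,onz(c,*r[0],.064 if nm!='chg' else .06))
    if nm!='chg':
        k=((im.max(2)<60)|(m>0)|((hsv[:,:,1]>120)&(im.max(2)>60))).astype(np.uint8);k2=np.zeros_like(k);k2[v0:v1,u0:u1]=k[v0:v1,u0:u1]
        ct=max(cv2.findContours(k2,0,2)[0],key=cv2.contourArea);r=cv2.minAreaRect(ct);print(nm,'body',r,onz(c,*r[0],.05),[onz(c,*p,.064)[:2].round(3) for p in cv2.boxPoints(r)])
```

```text
flat yellow ((345.42242431640625, 173.31898498535156), (13.524564743041992, 4.464419364929199), 66.80140686035156) [ 0.54562886 -0.36329057  0.064     ]
flat body ((353.15521240234375, 170.36209106445312), (18.382904052734375, 28.887418746948242), 66.80140686035156) [ 0.55878656 -0.39342327  0.05      ] [array([ 0.565, -0.333]), array([ 0.605, -0.425]), array([ 0.547, -0.448]), array([ 0.508, -0.356])]
full yellow ((298.5, 185.5), (13.0, 5.0), 90.0) [ 0.50288662 -0.20448106  0.064     ]
full body ((307.9912109375, 185.3672637939453), (18.69183921813965, 28.27057647705078), 86.18592071533203) [ 0.5058821  -0.23812541  0.05      ] [array([ 0.531, -0.187]), array([ 0.539, -0.282]), array([ 0.476, -0.285]), array([ 0.469, -0.191])]
chg yellow ((183.97378540039062, 198.19651794433594), (21.8070125579834, 5.683039665222168), 7.594643592834473) [0.45778676 0.17381967 0.06      ]
chg yellow ((186.39418029785156, 180.89932250976562), (21.55721092224121, 5.316277027130127), 6.709836483001709) [0.51574384 0.16737842 0.06      ]
```

View pics/crop.png

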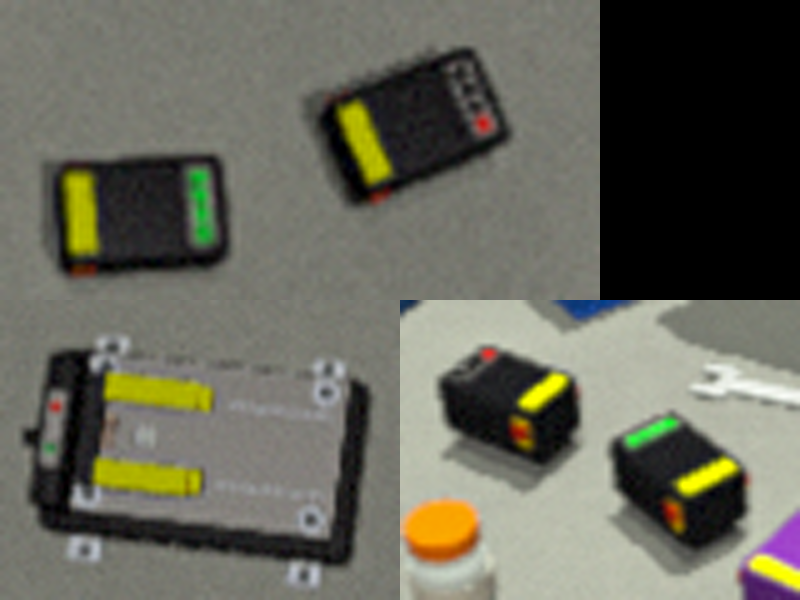

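The crop confirms it: the pack at top pixel (354,170) shows one red light and three dark, so it is the flat one. The pack at (308,185) shows green. Now I'll hover over the flat one with the tool x toward its nose.

Call:
carry_out(moves="393 6 40 0 0 -94 85;393 6 40 0 0 -94 85;393 6 40 0 0 -94 85;393 6 40 0 0 -94 85;393 6 40 0 0 -94 85;393 6 40 0 0 -94 85;393 6 40 0 0 -94 85;393 6 40 0 0 -94 85;393 6 40 0 0 -94 85;393 6 40 0 0 -94 85;393 6 40 0 0 -94 85;393 6 40 0 0 -94 85;393 6 40 0 0 -94 85;393 6 40 0 0 -94 85")

```text
time: 1.65
ee_pos: [0.5569, -0.3916, 0.2083]
tcp_rot: [180.0, -0.0, 113.4]
wrist_force: [-0.2, 0.4, 0.0]
opening: 0.0846
grasp_force: 0.0
```

Run:
```python
from h import *
c=cam('wrist');o=bot.get_obs();print(o['q'],o['ee_pos'],o['tcp_rot'],o['wrist_force'],o['opening']);im=c['img'].copy()
hsv=cv2.cvtColor(im,cv2.COLOR_RGB2HSV);m=cv2.inRange(hsv,(22,120,90),(35,255,255))
for ct in cv2.findContours(m,0,2)[0]:
    if cv2.contourArea(ct)>80:
        r=cv2.minAreaRect(ct);print(r,onz(c,*r[0],.064),[onz(c,*p,.064)[:2].round(4) for p in cv2.boxPoints(r)])
save('w1',im)
```

```text
[-3.51176120e+01  2.33009723e+01  2.75866179e+01  9.42841429e+01
  6.49848432e-04  3.14016299e+01] [ 0.55690855 -0.39165397  0.20830492] [1.79998662e+02 9.44036166e-04 1.13480758e+02] [-0.16859066  1.18451285 -0.02379383] 0.08526305492273435
((501.25006103515625, 304.7500305175781), (38.18376159667969, 34.64822769165039), 45.0) [ 0.80167801 -0.40759063  0.064     ] [array([ 0.78  , -0.4159]), array([ 0.7853, -0.3858]), array([ 0.8232, -0.3994]), array([ 0.8188, -0.4304])]
((396.85247802734375, 254.55120849609375), (70.25138092041016, 139.01881408691406), 44.29268264770508) [ 0.69020486 -0.401393    0.064     ] [array([ 0.6423, -0.4497]), array([ 0.6736, -0.3353]), array([ 0.7351, -0.3557]), array([ 0.7089, -0.4776])]
((264.3589172363281, 150.5664825439453), (57.1008415222168, 19.808597564697266), 1.3322198390960693) [ 0.54679831 -0.36342063  0.064     ] [array([ 0.5285, -0.3795]), array([ 0.5228, -0.3646]), array([ 0.5648, -0.3476]), array([ 0.5712, -0.3622])]
((508.0, 25.0), (50.0, 6.0), 90.0) [ 0.6697553  -0.21330905  0.064     ] [array([ 0.6584, -0.2013]), array([ 0.6621, -0.1997]), array([ 0.6816, -0.2259]), array([ 0.6777, -0.2275])]
```

View pics/w1.png

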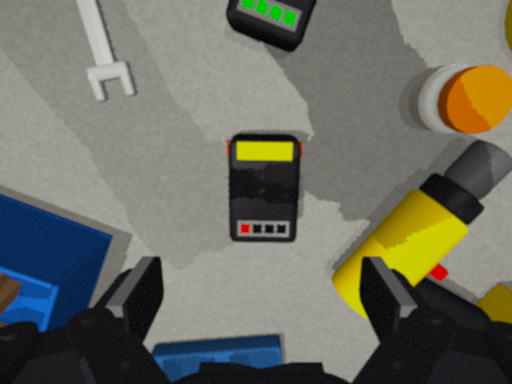

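Run:
```python
from h import *
c=cam('wrist')
for uv in [(263.5,241),(264.4,136),(229,190),(299,188),(230,240),(296,242)]: print(uv,onz(c,*uv,.064)[:2].round(4))
yb=onz(c,264.36,150.57,.064); bk=onz(c,263.5,241,.064); print(np.linalg.norm(yb-bk))
n=np.array([np.cos(np.radians(112.1)),np.sin(np.radians(112.1))]);print('mid from back',bk[:2]+.046*n, 'lat axis check',np.degrees(np.arctan2(*(yb-bk)[[1,0]])))
```

```text
(263.5, 241) [ 0.5778 -0.4362]
(264.4, 136) [ 0.5422 -0.3529]
(229, 190) [ 0.5331 -0.4053]
(299, 188) [ 0.5856 -0.3806]
(230, 240) [ 0.5507 -0.4469]
(296, 242) [ 0.6041 -0.4258]
0.07907933401471998
mid from back [ 0.56050131 -0.39358757] lat axis check 113.080000266274
```

Call:
carry_out(moves="-4 2 50 0 0 1 85;-4 2 100 0 0 1 85;-4 2 140 0 0 1 85;-4 2 166 0 0 1 85;-4 2 166 0 0 1 85;-4 2 166 0 0 1 85;-4 2 166 0 0 1 50;-4 2 166 0 0 1 50;-4 2 166 0 0 1 50;-4 2 166 0 0 1 50;-4 2 166 0 0 1 50;-4 2 166 0 0 1 50;-4 2 166 0 0 1 50;-4 2 166 0 0 1 50", force=60)

```text
time: 3.15
ee_pos: [0.5614, -0.3952, 0.0451]
tcp_rot: [179.9, 0.2, 112.6]
wrist_force: [-0.3, -0.5, 6.6]
opening: 0.0594
grasp_force: 67.2
```

Call:
carry_out(moves="0 0 -40 0 0 0 50;0 0 -80 0 0 0 50;0 0 -120 0 0 0 50;40 9 -120 0 0 5 50;90 20 -120 0 0 10 50;140 30 -120 0 0 15 50;190 41 -120 0 0 20 50;240 52 -120 0 0 25 50;290 63 -120 0 0 29 50;340 74 -120 0 0 29 50;390 85 -120 0 0 29 50;430 95 -120 0 0 29 50;472 104 -120 0 0 29 50;472 104 -120 0 0 29 50;472 104 -120 0 0 29 50;472 104 -120 0 0 29 50;472 104 -120 0 0 29 50", force=60)

```text
time: 4.85
ee_pos: [0.475, 0.0803, 0.1624]
tcp_rot: [180.0, 0.0, 83.5]
wrist_force: [-0.2, 0.3, -4.8]
opening: 0.0593
grasp_force: 67.1
```

Run:
```python
from h import *
o=bot.get_obs();print(o['ee_pos'],o['tcp_rot'],o['wrist_force'],o['opening'])
c=cam('wrist');im=c['img'].copy()
hsv=cv2.cvtColor(im,cv2.COLOR_RGB2HSV);m=cv2.inRange(hsv,(22,120,70),(35,255,255))
for ct in cv2.findContours(m,0,2)[0]:
    if cv2.contourArea(ct)>80:
        r=cv2.minAreaRect(ct);print(r,'rail',onz(c,*r[0],.061),[onz(c,*p,.061)[:2].round(4) for p in cv2.boxPoints(r)])
        z=o['ee_pos'][2]-.045+.064;p=onz(c,*r[0],z)-o['ee_pos'];y=np.radians(o['tcp_rot'][2]);print('  if pack: along,left',p[0]*np.cos(y)+p[1]*np.sin(y),-p[0]*np.sin(y)+p[1]*np.cos(y))
save('w2',im,1.5)
```

```text
[0.4749729  0.08026132 0.16239021] [1.79991106e+02 6.97968383e-03 8.35456409e+01] [-0.2151124   0.26852339 -4.78343804] 0.059323820824957345
((261.0, 217.0), (42.0, 136.0), 90.0) rail [0.47342905 0.06941864 0.061     ] [array([0.4278, 0.0904]), array([0.5226, 0.0797]), array([0.5208, 0.0476]), array([0.4223, 0.0588])]
  if pack: along,left 0.034712595564195994 0.0002676521243716785
((311.8447265625, 61.496986389160156), (32.03279495239258, 123.59806060791016), 1.112399697303772) rail [0.51650146 0.16847171 0.061     ] [array([0.5028, 0.1324]), array([0.51  , 0.2033]), array([0.5287, 0.2007]), array([0.5236, 0.1296])]
  if pack: along,left 0.083003085281884 -0.014539610812960952
((217.89292907714844, 61.50254440307617), (123.72683715820312, 31.038822174072266), 88.63607025146484) rail [0.45845046 0.17508089 0.061     ] [array([0.4536, 0.2093]), array([0.4719, 0.2077]), array([0.4638, 0.1369]), array([0.4435, 0.1387])]
  if pack: along,left 0.08302257103465996 0.012781974661915194
```

View pics/w2.png

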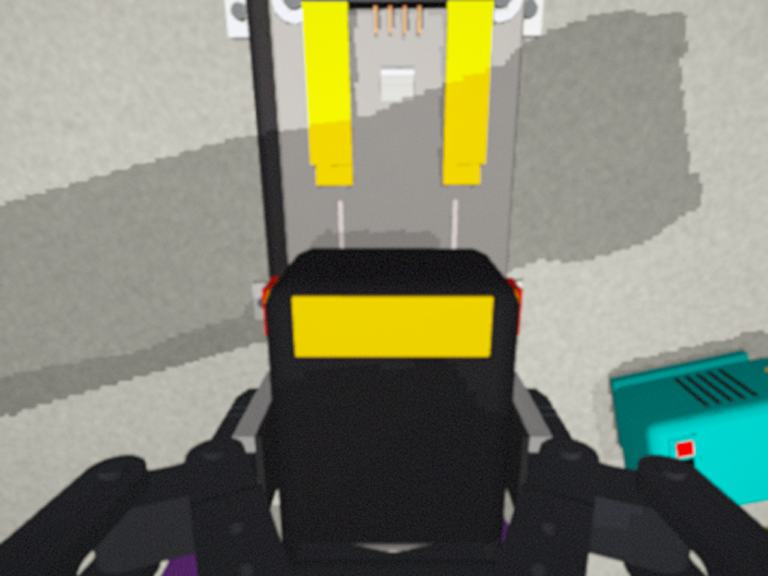

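The wrist view shows the pack in hand, yellow band centred at (261,217) raw. The rail mouth is at row ≈123, and the rail gap centre is at column ≈265 raw. So the pack must shift about 2 mm right (tool +y). The mouth is about 55 mm ahead of the TCP, so the pack is at the entry distance. Yaw matches. Lowering.

Call:
carry_out(moves="0 2 30 0 0 0 50;0 2 50 0 0 0 50;0 2 60 0 0 0 50;0 2 64 0 0 0 50;0 2 64 0 0 0 50;0 2 64 0 0 0 50;0 2 64 0 0 0 50")

```text
time: 5.6
ee_pos: [0.4773, 0.0811, 0.0993]
tcp_rot: [179.9, -0.0, 83.6]
wrist_force: [0.7, -0.1, -4.6]
opening: 0.0591
grasp_force: 67.1
```

Run:
```python
from h import *
o=bot.get_obs();print(o['ee_pos'],o['tcp_rot'],o['wrist_force'],o['torque'],o['opening'])
c=cam('wrist');im=c['img'].copy()
hsv=cv2.cvtColor(im,cv2.COLOR_RGB2HSV);m=cv2.inRange(hsv,(22,120,70),(35,255,255))
y=np.radians(o['tcp_rot'][2])
def rel(p): p=p-o['ee_pos'];return np.round([p[0]*np.cos(y)+p[1]*np.sin(y),-p[0]*np.sin(y)+p[1]*np.cos(y)],4)
for ct in cv2.findContours(m,0,2)[0]:
    if cv2.contourArea(ct)>80:
        r=cv2.minAreaRect(ct);print(r,'rail',rel(onz(c,*r[0],.061)),[rel(onz(c,*p,.061)) for p in cv2.boxPoints(r)])
        print('  if pack:',rel(onz(c,*r[0],o['ee_pos'][2]+.019)))
save('w3',im,1.5)
```

```text
[0.47727124 0.08106188 0.09929905] [ 1.79916286e+02 -2.39286592e-02  8.36332067e+01] [ 0.74760024 -0.14827684 -4.60612613] [-0.03742919  0.0384351  -0.05620963] 0.05906650449510559
((261.0, 217.0), (42.0, 136.0), 90.0) rail [0.013  0.0002] [array([0.0244, 0.0346]), array([ 0.0243, -0.0341]), array([ 0.0012, -0.0355]), array([0.0013, 0.036 ])]
  if pack: [0.0347 0.0003]
((325.5606689453125, 67.98243713378906), (42.20625305175781, 137.72987365722656), 2.2906100749969482) rail [ 0.0847 -0.0289] [array([ 0.0544, -0.0193]), array([ 0.1123, -0.0195]), array([ 0.1115, -0.0374]), array([ 0.0536, -0.0395])]
  if pack: [ 0.0812 -0.0186]
((197.22012329101562, 68.46913146972656), (138.8867950439453, 42.70365905761719), 87.54597473144531) rail [0.0846 0.029 ] [array([0.1116, 0.0376]), array([0.1123, 0.0195]), array([0.054 , 0.0191]), array([0.0531, 0.0396])]
  if pack: [0.0811 0.0189]
```

View pics/w3.png

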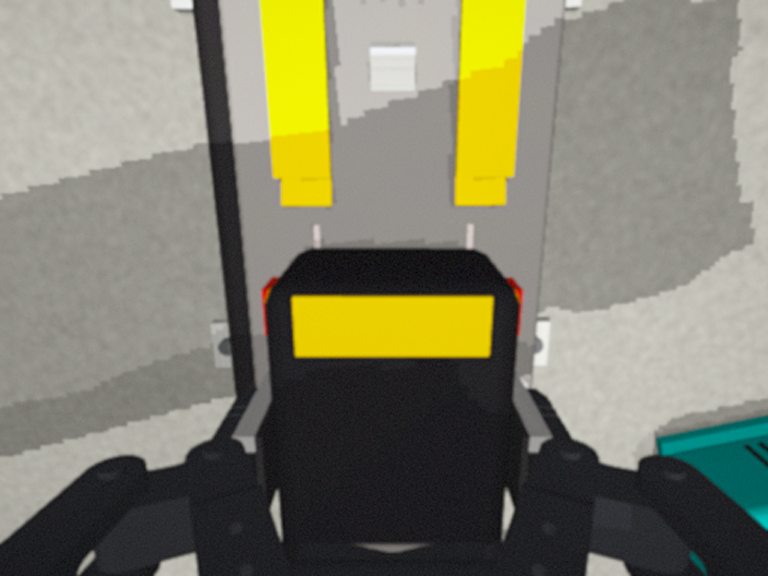

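The rails are centred at lateral 0.0 mm and the pack at 0.3 mm. The mouth is about 54 mm ahead and the pack is about 6 mm above the deck. Lowering to contact.

Call:
carry_out(moves="0 0 2 0 0 0 50;0 0 4 0 0 0 50;0 0 5 0 0 0 50;0 0 5 0 0 0 50;0 0 5 0 0 0 50")

```text
time: 6.15
ee_pos: [0.4767, 0.081, 0.0932]
tcp_rot: [-180.0, 0.0, 83.6]
wrist_force: [0.3, -0.0, -4.6]
opening: 0.0593
grasp_force: 67.1
```

Call:
carry_out(moves="0 0 0.5 0 0 0 50;0 0 1 0 0 0 50;0 0 1 0 0 0 50;0 0 1 0 0 0 50")

```text
time: 6.55
ee_pos: [0.4768, 0.0811, 0.0926]
tcp_rot: [180.0, -0.0, 83.6]
wrist_force: [-1.5, -0.0, -0.3]
opening: 0.0593
grasp_force: 67.6
```

Contact: the deck carries the weight. Sliding toward the mouth.

Call:
carry_out(moves="4 0 0 0 0 0 50;8 0 0 0 0 0 50;12 0 0 0 0 0 50;15 0 0 0 0 0 50;18 0 0 0 0 0 50;20 0 0 0 0 0 50;20 0 0 0 0 0 50")

```text
time: 7.25
ee_pos: [0.4791, 0.1012, 0.0924]
tcp_rot: [180.0, -0.0, 83.7]
wrist_force: [0.0, -2.1, 3.1]
opening: 0.0588
grasp_force: 67.9
```

Call:
carry_out(moves="3 0 0 0 0 0 50;6 0 0 0 0 0 50;9 0 0 0 0 0 50;12 0 0 0 0 0 50;15 0 0 0 0 0 50;18 0 0 0 0 0 50;18 0 0 0 0 0 50")

```text
time: 7.95
ee_pos: [0.481, 0.1192, 0.0924]
tcp_rot: [180.0, -0.0, 83.7]
wrist_force: [-0.9, -2.8, 3.8]
opening: 0.0595
grasp_force: 68.1
```

Call:
carry_out(moves="3 0 0 0 0 0 50;6 0 0 0 0 0 50;9 0 0 0 0 0 50;12 0 0 0 0 0 50;14 0 0 0 0 0 50;14 0 0 0 0 0 50")

```text
time: 8.55
ee_pos: [0.4825, 0.1329, 0.0924]
tcp_rot: [180.0, -0.0, 83.7]
wrist_force: [-0.8, -3.5, 5.2]
opening: 0.0595
grasp_force: 68.1
```

Call:
carry_out(moves="3 0 0 0 0 0 50;6 0 0 0 0 0 50;9 0 0 0 0 0 50;12 0 0 0 0 0 50;15 0 0 0 0 0 50;18 0 0 0 0 0 50;18 0 0 0 0 0 50")

```text
time: 9.25
ee_pos: [0.4845, 0.1507, 0.0923]
tcp_rot: [-180.0, -0.0, 83.6]
wrist_force: [-0.7, -2.9, 5.2]
opening: 0.0596
grasp_force: 68.3
```

Call:
carry_out(moves="1 0 0 0 0 0 50;2 0 0 0 0 0 50;3 0 0 0 0 0 50;4 0 0 0 0 0 50;4 0 0 0 0 0 50")

```text
time: 9.75
ee_pos: [0.4849, 0.1544, 0.0923]
tcp_rot: [180.0, 0.0, 83.6]
wrist_force: [-0.4, -5.0, 5.3]
opening: 0.0593
grasp_force: 68.3
```

Call:
carry_out(moves="0.5 0 0 0 0 0 50;1 0 0 0 0 0 50;1.5 0 0 0 0 0 50;1.5 0 0 0 0 0 50;1.5 0 0 0 0 0 50")

```text
time: 10.25
ee_pos: [0.485, 0.1558, 0.0924]
tcp_rot: [180.0, 0.0, 83.6]
wrist_force: [-1.5, -5.8, 5.0]
opening: 0.0594
grasp_force: 68.3
```

Call:
carry_out(moves="0.5 0 0 0 0 0 50;1 0 0 0 0 0 50;1 0 0 0 0 0 50;1 0 0 0 0 0 50")

```text
time: 10.65
ee_pos: [0.4852, 0.1568, 0.0924]
tcp_rot: [180.0, 0.0, 83.6]
wrist_force: [-0.5, -6.0, 5.2]
opening: 0.0592
grasp_force: 68.3
```

Call:
carry_out(moves="0.5 0 0 0 0 0 50;1 0 0 0 0 0 50;1 0 0 0 0 0 50;1 0 0 0 0 0 50")

```text
time: 11.05
ee_pos: [0.4853, 0.1578, 0.0923]
tcp_rot: [-180.0, 0.0, 83.6]
wrist_force: [-0.2, -5.4, 4.9]
opening: 0.0591
grasp_force: 68.3
```

Run:
```python
from h import *
o=bot.get_obs();print(o['ee_pos'],o['wrist_force'],o['torque'],o['opening'])
c=cam('wrist');im=c['img'];save('w4',im,1.5)
```

```text
[0.48525006 0.15776211 0.09233238] [-0.24159214 -5.40976048  4.92601996] [-1.29108288  0.05364001 -0.04276691] 0.05910644699377806
```

View pics/w4.png

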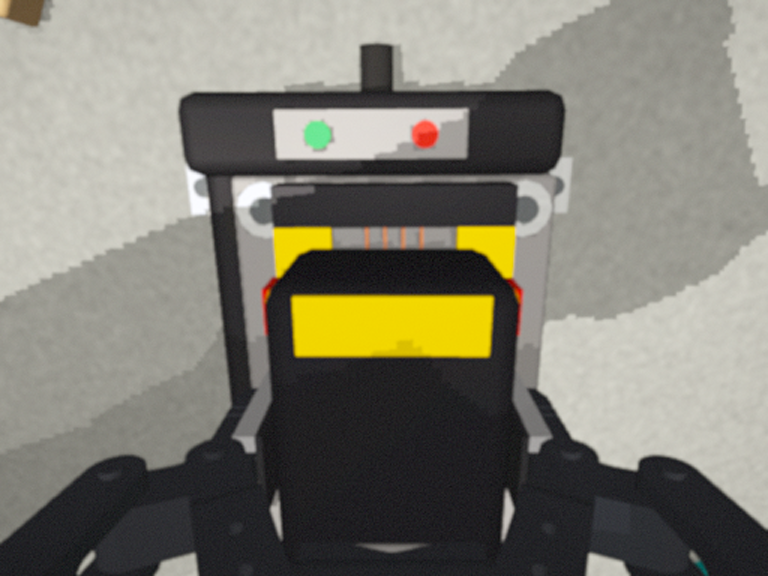

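Run:
```python
from h import *
o=bot.get_obs();c=cam('wrist');y=np.radians(o['tcp_rot'][2])
def rel(p): p=p-o['ee_pos'];return np.round([p[0]*np.cos(y)+p[1]*np.sin(y),-p[0]*np.sin(y)+p[1]*np.cos(y)],4)
for z in(.056,.061,.066,.072): print(z,rel(onz(c,264,226/1.5,z)))
print(rel(onz(c,264,248/1.5,.048)),rel(onz(c,261,217,o['ee_pos'][2]+.019)))
```

```text
0.056 [ 0.0477 -0.0012]
0.061 [ 0.0485 -0.0011]
0.066 [ 0.0494 -0.0011]
0.072 [ 0.0504 -0.001 ]
[ 0.0388 -0.0012] [0.0347 0.0003]
```

Call:
carry_out(moves="0.5 0 0 0 0 0 50;1 0 0 0 0 0 50;1.5 0 0 0 0 0 50;1.5 0 0 0 0 0 50;1.5 0 0 0 0 0 50")

```text
time: 11.65
ee_pos: [0.4854, 0.1593, 0.0923]
tcp_rot: [180.0, 0.0, 83.6]
wrist_force: [-0.7, -5.4, 5.8]
opening: 0.0591
grasp_force: 68.3
```

By the rays, the end stop is about 7 mm ahead of the toe. Continuing in small steps.

Call:
carry_out(moves="1 0 0 0 0 0 50;2 0 0 0 0 0 50;3 0 0 0 0 0 50;4 0 0 0 0 0 50;4 0 0 0 0 0 50")

```text
time: 12.15
ee_pos: [0.4859, 0.1633, 0.0923]
tcp_rot: [-180.0, 0.0, 83.6]
wrist_force: [-1.1, -5.3, 5.2]
opening: 0.0592
grasp_force: 68.3
```

Call:
carry_out(moves="0.5 0 0 0 0 0 50;1 0 0 0 0 0 50;1.5 0 0 0 0 0 50;2 0 0 0 0 0 50;2 0 0 0 0 0 50;2 0 0 0 0 0 50")

```text
time: 12.75
ee_pos: [0.4862, 0.1657, 0.0924]
tcp_rot: [180.0, -0.0, 83.7]
wrist_force: [0.1, -2.5, 5.3]
opening: 0.0592
grasp_force: 68.3
```

The push fell to 2.5 N, which suggests the catch has snapped up. Pushing gently to the stop.

Call:
carry_out(moves="0.5 0 0 0 0 0 50;1 0 0 0 0 0 50;1.5 0 0 0 0 0 50;1.5 0 0 0 0 0 50;1.5 0 0 0 0 0 50")

```text
time: 13.25
ee_pos: [0.4863, 0.1669, 0.0923]
tcp_rot: [180.0, 0.0, 83.6]
wrist_force: [-0.6, -5.1, 4.8]
opening: 0.0592
grasp_force: 68.2
```

Call:
carry_out(moves="0.3 0 0 0 0 0 50;0.6 0 0 0 0 0 50;0.6 0 0 0 0 0 50;0.6 0 0 0 0 0 50")

```text
time: 13.65
ee_pos: [0.4864, 0.1672, 0.0923]
tcp_rot: [180.0, 0.0, 83.6]
wrist_force: [-0.6, -5.8, 5.2]
opening: 0.0594
grasp_force: 68.2
```

Call:
carry_out(moves="0.3 0 0 0 0 0 50;0.6 0 0 0 0 0 50;0.8 0 0 0 0 0 50;0.8 0 0 0 0 0 50")

```text
time: 14.05
ee_pos: [0.4864, 0.168, 0.0923]
tcp_rot: [180.0, 0.1, 83.6]
wrist_force: [-2.0, -6.2, 6.4]
opening: 0.0589
grasp_force: 68.2
```

Call:
carry_out(moves="0.3 0 0 0 0 0 50;0.6 0 0 0 0 0 50;0.8 0 0 0 0 0 50;0.8 0 0 0 0 0 50")

```text
time: 14.45
ee_pos: [0.4864, 0.1683, 0.0922]
tcp_rot: [-180.0, 0.1, 83.6]
wrist_force: [-1.2, -8.0, 5.8]
opening: 0.0591
grasp_force: 68.3
```

Run:
```python
from h import *
o=bot.get_obs();c=cam('wrist');y=np.radians(o['tcp_rot'][2]);im=c['img']
def rel(p): p=p-o['ee_pos'];return np.round([p[0]*np.cos(y)+p[1]*np.sin(y),-p[0]*np.sin(y)+p[1]*np.cos(y)],4)
print(o['wrist_force'],o['torque'])
hsv=cv2.cvtColor(im,cv2.COLOR_RGB2HSV);m=cv2.inRange(hsv,(22,120,70),(35,255,255))
for ct in cv2.findContours(m,0,2)[0]:
    if cv2.contourArea(ct)>30: print(cv2.boundingRect(ct),rel(onz(c,264,cv2.boundingRect(ct)[1],.061)))
save('w5',im[90:220,140:370],3)
```

```text
[-1.21102185 -7.95691391  5.75913758] [-1.85627706 -0.0030623  -0.01200647]
(193, 196, 137, 43) [ 0.0265 -0.0012]
(184, 173, 12, 13) [ 0.0379 -0.0011]
(327, 172, 15, 14) [ 0.0384 -0.0011]
```

View pics/w5.png

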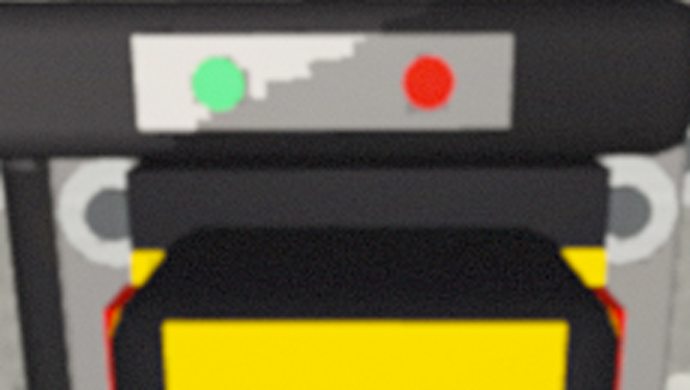

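The toe is at the stop: the rail end is at 38 mm, the toe at about 39–40 mm, and force is now building. I'll give one slightly firmer push, then relax, release and retreat.

Call:
carry_out(moves="0.3 0 0 0 0 0 50;0.6 0 0 0 0 0 50;0.8 0 0 0 0 0 50;0.8 0 0 0 0 0 50")

```text
time: 14.9
ee_pos: [0.4865, 0.1686, 0.0923]
tcp_rot: [180.0, 0.2, 83.6]
wrist_force: [-0.8, -11.1, 6.4]
opening: 0.0589
grasp_force: 68.3
```

Call:
carry_out(moves="-0.5 0 0 0 0 0 62;-0.5 0 0 0 0 0 66;-0.5 0 0 0 0 0 72;-0.5 0 0 0 0 0 76;-0.5 0 0 0 0 0 80;-0.5 0 0 0 0 0 80;-0.5 0 0 0 0 0 80;-0.5 0 0 0 0 0 80")

```text
time: 15.7
ee_pos: [0.4866, 0.1695, 0.0923]
tcp_rot: [180.0, -0.0, 83.6]
wrist_force: [0.8, 0.5, -0.5]
opening: 0.0801
grasp_force: 0.0
```

Run:
```python
from h import *
o=bot.get_obs();c=cam('wrist');y=np.radians(o['tcp_rot'][2]);im=c['img']
print(o['ee_pos'],o['wrist_force'],o['torque'],o['opening'])
def rel(p): p=p-o['ee_pos'];return np.round([p[0]*np.cos(y)+p[1]*np.sin(y),-p[0]*np.sin(y)+p[1]*np.cos(y)],4)
hsv=cv2.cvtColor(im,cv2.COLOR_RGB2HSV);m=cv2.inRange(hsv,(22,120,70),(35,255,255))
for ct in cv2.findContours(m,0,2)[0]:
    if cv2.contourArea(ct)>30: print(cv2.boundingRect(ct),cv2.minAreaRect(ct),rel(onz(c,264,cv2.boundingRect(ct)[1],.061)))
```

```text
[0.48659756 0.16951833 0.09231516] [ 0.82439911  0.53169529 -0.50479801] [0.00554516 0.01403474 0.03950638] 0.08012491065245933
(194, 201, 136, 43) ((261.5, 222.0), (42.0, 135.0), 90.0) [ 0.0239 -0.0012]
(184, 176, 13, 14) ((190.0, 182.5), (13.0, 12.0), 90.0) [ 0.0364 -0.0011]
(326, 175, 16, 15) ((333.5, 182.0), (14.0, 15.0), 90.0) [ 0.0369 -0.0011]
```

Released. I'll regrip for a gentle tug test to check that the catch holds, then seat it again.

Call:
carry_out(moves="0 0 0 0 0 0 50;0 0 0 0 0 0 50;0 0 0 0 0 0 50;0 0 0 0 0 0 50;0 0 0 0 0 0 50;0 0 0 0 0 0 50", force=60)

```text
time: 16.35
ee_pos: [0.4867, 0.1695, 0.0925]
tcp_rot: [180.0, -0.0, 83.6]
wrist_force: [-0.2, -0.2, 3.1]
opening: 0.0593
grasp_force: 67.8
```

Call:
carry_out(moves="-0.5 0 0 0 0 0 50;-1 0 0 0 0 0 50;-1.5 0 0 0 0 0 50;-2 0 0 0 0 0 50;-2 0 0 0 0 0 50;-2 0 0 0 0 0 50")

```text
time: 16.95
ee_pos: [0.4865, 0.168, 0.0925]
tcp_rot: [180.0, -0.1, 83.7]
wrist_force: [0.1, 5.4, 2.7]
opening: 0.0593
grasp_force: 67.8
```

Call:
carry_out(moves="-0.5 0 0 0 0 0 50;-1 0 0 0 0 0 50;-1 0 0 0 0 0 50;-1 0 0 0 0 0 50")

```text
time: 17.35
ee_pos: [0.4865, 0.1674, 0.0926]
tcp_rot: [180.0, -0.1, 83.7]
wrist_force: [1.4, 8.3, 3.8]
opening: 0.0592
grasp_force: 67.8
```

The pull builds to 8 N with the pack barely moving, so the catch holds. Pushing it home again.

Call:
carry_out(moves="1 0 0 0 0 0 50;2 0 0 0 0 0 50;3 0 0 0 0 0 50;4 0 0 0 0 0 50;4 0 0 0 0 0 50;4 0 0 0 0 0 50")

```text
time: 17.95
ee_pos: [0.4866, 0.1694, 0.0923]
tcp_rot: [-180.0, 0.1, 83.6]
wrist_force: [0.4, -5.0, 5.2]
opening: 0.059
grasp_force: 68.0
```

Call:
carry_out(moves="0.5 0 0 0 0 0 50;1 0 0 0 0 0 50;1.5 0 0 0 0 0 50;2 0 0 0 0 0 50;2 0 0 0 0 0 50")

```text
time: 18.45
ee_pos: [0.4867, 0.1705, 0.0923]
tcp_rot: [180.0, 0.3, 83.6]
wrist_force: [-1.0, -10.5, 7.6]
opening: 0.0589
grasp_force: 68.2
```

Call:
carry_out(moves="0.5 0 0 0 0 0 50;1 0 0 0 0 0 50;1 0 0 0 0 0 50;1 0 0 0 0 0 66;1 0 0 0 0 0 74;0 0 0 0 0 0 80;0 0 0 0 0 0 80;0 0 0 0 0 0 80;0 0 0 0 0 0 80;0 0 -20 0 0 0 80;0 0 -50 0 0 0 80;0 0 -100 0 0 0 80;0 0 -110 0 0 0 80;0 0 -110 0 0 0 80")

```text
time: 19.85
ee_pos: [0.4878, 0.1729, 0.2044]
tcp_rot: [179.8, -0.1, 83.6]
wrist_force: [0.1, -0.8, -0.8]
opening: 0.0801
grasp_force: 0.0
```

Run:
```python
from h import *
o=bot.get_obs();c=cam('wrist');print(o['ee_pos'],o['wrist_force'])
a=cv2.resize(c['img'],(400,300));t=cam('top')['img'][140:230,150:390];b=cv2.resize(t,(800,300),interpolation=cv2.INTER_CUBIC)
s=cv2.resize(cam('scene')['img'][185:275,255:375],(400,300),interpolation=cv2.INTER_CUBIC)
save('end',np.vstack([np.hstack([a,s]),b]))
```

```text
[0.48783578 0.17285308 0.20441136] [ 0.07577053 -0.78759034 -0.78487084]
```

View pics/end.png

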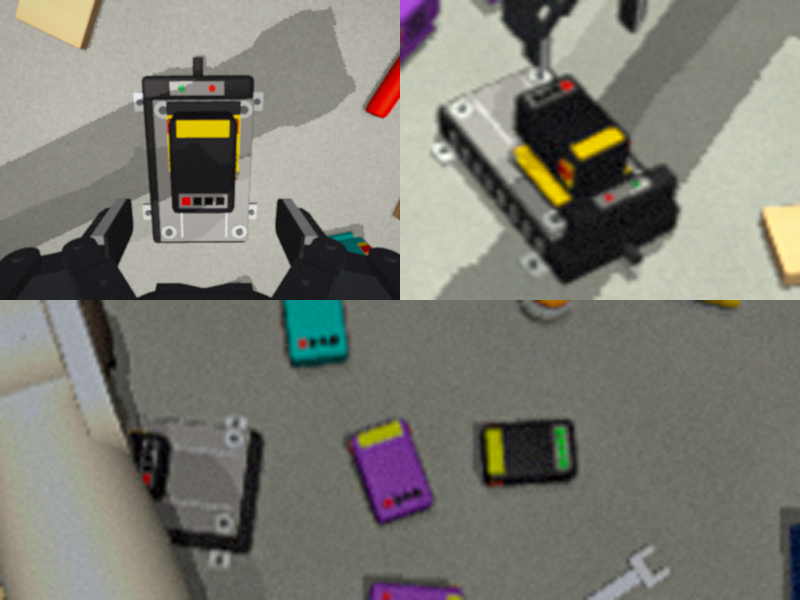

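The wrist view shows the flat pack seated flat under the rails at (203,160), nose at the end stop. The gripper is clear, and the charged pack (528,452) is untouched. Handing in.

```bash
python3 -c "
from workcell import bot
print(bot.job_done())"
```

```text
the job is handed in; nothing more can be done
None
```

The flat battery is on the charger, pushed in against the end stop, and released; the catch held under a gentle 8 N pull, the charged battery was left in place, and the job was handed in at about 20 s (no verdict was returned).

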